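Set up the lemon slicer: dial to the mark from the thin side

TASK

Get the fruit slicer ready for lemons: gently stand the blue plastic catch pan squarely on the black mat on the slicer's base, and gently lay the yellow lemon in the carriage trough with a trimmed end facing the gauge plate. Set the thickness dial to the green sticker; its screw has play, so turn it back anticlockwise well past the sticker (a good eighth of a turn) and make the last move clockwise, up to the sticker from the thin side, without overshooting. Keep off the blade, and leave the lime, bottles and shaker where they stand.

Things in the scene. Friction and masses are not known exactly. Their poses are not given: they have to be found in the camera images.
- slicer: electric fruit slicer, bolted down, turned up to 0.2 rad. Origin: on the counter under its middle; x points away from its front (the sloping dial console is at -x), y to its left (carriage), z up. Base x -110 to 210, y -185 to 155, top at z 50 mm. Console block at the front right: x -209 to -107, y -138 to -22, up to z 91
- blade: round upright steel blade, radius 96 mm, 3 mm thick, in the slicer's plane y = 0, centre at x 90, z 165 mm in the slicer frame; origin on its leading edge, x -6, z 165; guard ring round it to z 275. White motor drum on its right: radius 52 about the same axis, y -139 to -14. Not to be touched
- dial_centre (a point): centre of the console's black face (100 x 116 mm), on the dial's axis. The face slopes: its outward normal, the dial's axis, leans 30 degrees (0.524 rad) from vertical towards the slicer's -x. Slicer frame x -165, y -80, z 66 mm. The point's axes are the slicer's
- dial: thickness dial: grey disc, radius 31, top 7 mm above the face, with a black grip bar 46 mm long, 14 wide, 6 to 35.5 mm above the face; red pointer line along one half. Origin dial_centre, z out of the face, x along the bar to the pointer. Clockwise (seen from in front) is thicker. Starts 0.65 to 2.15 rad clockwise of the sticker. About 0.1 N m; stays where left. After a reversal 0.5 rad of play
- dial_pointer (a point): tip of the dial's red pointer, 34 mm from the axis, 4 mm above the console face
- dial_mark (a point): where the pointer tip must be: at the green sticker, 34 mm from the axis, 4 mm above the face, 0.6 rad anticlockwise of the face's uppermost direction. White ticks every 0.5 rad; end stops lie more than 2 rad beyond the sticker, either way
- gauge_plate (a joint): opening of the gauge plate in m (slice thickness, 3 mm per rad of screw). The upright steel plate on the right of the trough: slicer frame x -128 to -16, z 100 to 178, face at y = -opening. Proper setting (dial on the sticker, play taken up from the thin side): 0.00525; with the play on the wrong side 0.00675
- pan_place (a point): centre of the black mat (112 x 140 mm) on the base, at the height of the base top (z 50 mm); slicer frame x -35, y -110. The point's axes are the slicer's
- pan_mid (a point): centre, half-way up (27.5 mm), of the blue plastic catch pan: 104 (x) by 134 (y) by 55 mm high, open top, walls 4 mm, a rim 8 mm thick and 12 mm deep round its top; rim centre line 63 mm from the centre along y, 48 along x. About 0.22 kg. Starts on the counter to the right of the slicer, turned up to 0.25 rad from it. Axes along its sides, z up
- trough_floor (a point): centre of the carriage trough's level floor, z 95 mm; slicer frame x -70, y 76. Floor 114 mm wide (x) between side walls 28 mm high, 142 mm long (y) from the gauge plate to a back fence 55 mm high at y 148. Black carriage handle behind it at y 178, z 112 to 152. The point's axes are the slicer's
- lemon_mid (a point): centre of the yellow lemon with both ends trimmed flat: 62 mm long along its x, 54 mm thick in the middle, 37 mm across the trimmed ends; 0.09 kg, lies on its side on the board
- lime_mid (a point): centre of a green lime, trimmed, 52 mm long along its x, 48 mm thick; lies on the same board (the two may change places). Leave it
- board: white cutting board, fixed, 200 (x) by 130 (y) by 12 mm; origin centre of the underside
- syrup_black: black syrup bottle, radius 36 mm, 270 mm high; origin centre of its underside
- syrup_green: green syrup bottle, radius 36 mm, 230 mm high; origin centre of its underside
- shaker: steel shaker cup, radius 40 mm, 150 mm high; origin centre of its underside
Things that resemble listed ones, but are neither listed nor needed, are in the scene too. There is more than one size of the part that bears lemon_mid; the job needs the smaller.

How it is judged:
On the way:
1. The dial has been turned back past the sticker until the gauge plate itself stands thinner than the setting (value of joint gauge_plate below 0.0052 m), for 0.1 s.
At the end, for the whole second after the job is handed in: Pointer within 4 mm of the green sticker and gauge plate within 0.5 mm of 5.25 mm (play taken up); pan flat on the mat within 20 mm each way and 0.25 rad; lemon at rest on the trough floor within 35 mm across and 45 mm along of its centre, long axis within 0.4 rad of square to the gauge plate (distance between dial_pointer and dial_mark below 0.004 m and value of joint gauge_plate between 0.00475 and 0.00575 m and x of pan_mid in the frame of pan_place between -0.02 and 0.02 m and y of pan_mid in the frame of pan_place between -0.02 and 0.02 m and z of pan_mid in the frame of pan_place between 0.024 and 0.032 m and angle between pan_mid's own z axis and vertical below 0.08 rad and angle between the x axis of pan_mid and the x axis of slicer, either way round below 0.25 rad and x of lemon_mid in the frame of trough_floor between -0.035 and 0.035 m and y of lemon_mid in the frame of trough_floor between -0.047 and 0.045 m and z of lemon_mid in the frame of trough_floor between 0.02 and 0.032 m and angle between the x axis of lemon_mid and the y axis of slicer, either way round below 0.4 rad and linear speed of each of lemon, pan below 0.02 m/s); the robot touches nothing.
It fails at once if The blade is touched (contact force between any of the fingers, the arm, lemon, pan and blade above 0.5 N).
It fails at once if The lemon or the pan is let fall ((linear speed of lemon above 0.7 m/s and not (contact force between the fingers and lemon above 0.1 N)) or (linear speed of pan above 0.7 m/s and not (contact force between the fingers and pan above 0.1 N))).
It fails at once if The lime is disturbed (distance of lime_mid from where it was at the start of the episode above 0.03 m).
It fails at once if A bottle or the shaker is shifted or knocked over (distance of any of syrup_black, syrup_green, shaker from where it was at the start of the episode above 0.03 m or angle between any of syrup_black, syrup_green, shaker's own z axis and vertical above 0.3 rad).
It also fails if it takes over 70 s, if anything falls off the work surface, if the arm or the gripper's body presses on something with over 40 N, if the wrist force passes 120 N, or if a joint passes its speed limit or range.

ROBOT

A 6-joint arm with a two-finger parallel gripper is mounted at the origin on the work surface. World frame = base frame: x ahead of the robot, y to its left, z up, the work surface at z = 0. Lengths are in m, angles in rad, forces in N, time in s.
With the tool pointing down it reaches from about 0.3 to 0.85 m from the base axis. Payload 5.4 kg.
Tool frame: the origin (TCP) lies midway between the tips of the shut fingers; the grasp point (between the pads) lies ctrl.tcp_to_grasp behind it (ctrl.tcp_to_grasp is the distance from the TCP to the grasp point, in m); z points along the fingers, y is the direction in which the jaws open and shut (so a half turn about z gives the same grasp; the last joint's range is limited). The gripper opens to 85 mm and grips with 20 to 120 N. Pads are 22 mm wide; open, the fingers measure 114 mm over their backs; the gripper's body (76 mm by 85 mm) begins 54 mm behind the grasp point. The pads swing forward as they close: fully open they stand 13 mm farther back than shut.
Start: joints at [-1.531, 0.158, 1.597, -0, 1.386, -0.21], TCP at [0.142, -0.557, 0.231] pointing down, gripper open.
Joint ranges: [-2.91, 2.91], [-0.94, 2.29], [0.18, 2.7], [-1.29, 4.43], [0.17, 2.64], [-3, 3]. Speed limits (rad/s): [2.57, 2.57, 3.14, 3.14, 3.14, 3.14].

INTERFACE

Orientations are given as [roll, pitch, yaw] about the fixed x, y, z axes, in that order (R = Rz(yaw) Ry(pitch) Rx(roll)).
In Python, from plant import ctrl gives the robot as it stands. Calls block until the motion is done:
- ctrl.move_pose(position, orientation): joint-space move of the TCP to a pose.
- ctrl.line_to(position, rate=0.15, attitude=None, f_stop=None): straight line of the TCP; attitude=None keeps the orientation; rate is the mean speed in m/s. With f_stop (N) it stops when the force on the tool has changed by that much, and returns True; else False.
- ctrl.movej(angles): joint-space move.
- ctrl.open_gripper() and ctrl.gripper_close(effort=None): open the fingers fully, or close them until they stop; effort is the grip in N (None keeps the last).
- ctrl.dwell(seconds).
- ctrl.solve_ik(position, orientation): joint angles nearest the present ones, or None.
- ctrl.grab_frame(name): name is "scene" or "top" or "wrist"; returns a dict with "pixels" (400x640x3 uint8, red, green, blue), "fx", "fy", "cx", "cy" (pixels), "distortion" ([k1, k2, p1, p2, k3] as OpenCV has them; the pictures are not rectified), "rvec" (rotation vector, rad) and "tvec" (3), from world to camera coordinates, as OpenCV has them. Camera axes: x right, y down, z forward; pixel columns grow to the right and rows downward; lengths in m; the calibration is good to about 2 mm. A picture is of the moment at which its call begins. There is no depth.
A pose or a line that the arm cannot do raises ctrl.PlanningError and nothing moves.
- ctrl.hand_in(): hands the job in, once; it reports no verdict.
Trained networks look in the newest picture that a camera, given by its name, has taken for a name from the list of things; names that differ only in an ending like _2 or _b are one class to them, and where a whole thing is asked for, a point or a joint stands for the part that bears it (a point fixed in the world has none). Each returns a list of dicts, best first, with "confidence" (0 to 1); they miss things now and then, are a little off and sometimes report something else, mostly with a low value. They report only what shows in the picture. A call takes as long as a camera call. They do not tell look-alikes from the thing itself.
- ctrl.search_frame(target, camera): "box" ([left, top, right, bottom] in pixels, round what is visible of it).
- ctrl.pinpoint(target, camera): "at" ([column, row] in pixels: a listed point, or the origin of a listed thing).
Readings, each from a call of its own:
- ctrl.read_time_s(): time.
- ctrl.read_q(): joint angles.
- ctrl.read_qd(): joint speeds.
- ctrl.read_tau(): joint torques, N m.
- ctrl.read_tcp_pos(): TCP position.
- ctrl.read_tool_rot(): TCP orientation.
- ctrl.read_wrist_force(): force on the tool from outside, world axes, zero at the start.
- ctrl.read_wrist_torque(): the same for the moment, N m.
- ctrl.read_opening(): finger opening in m.
Only numpy, scipy, OpenCV 4.12 (cv2) and the standard library are available. Lean on these libraries where they do the work, as an engineer would, in place of code of your own. Each camera call takes 0.05 s, during which the arm holds its last target. There are 200 camera calls.

## Working session

There is one attempt and no reset: what is moved stays moved. The work goes in short steps, each a Python script; the robot and the scene stay as the last script left them, time stands still between calls to the robot, and variables do not carry over. Pictures are saved under pics/ and viewed, about 8 in all and at most 12, crops included, and the job is handed in when it is done.

```bash
ls; mkdir -p pics; cat > h.py <<'E'
import numpy as np, cv2
from scipy.spatial.transform import Rotation as R
from plant import ctrl
def cam(f): return np.array([[f["fx"],0,f["cx"]],[0,f["fy"],f["cy"]],[0,0,1]]),np.array(f["distortion"],float),np.array(f["rvec"],float),np.array(f["tvec"],float)
def save(f,n): cv2.imwrite("pics/"+n,cv2.cvtColor(f["pixels"],cv2.COLOR_RGB2BGR))
def ray(f,uv):
    K,d,r,t=cam(f); M=cv2.Rodrigues(r)[0]
    p=cv2.undistortPoints(np.array([[uv]],float),K,d)[0,0]
    return -M.T@t, M.T@np.array([p[0],p[1],1])
def atz(f,uv,z):
    c,d=ray(f,uv); return c+d*(z-c[2])/d[2]
def proj(f,P):
    K,d,r,t=cam(f); return cv2.projectPoints(np.array(P,float).reshape(-1,1,3),r,t,K,d)[0][:,0]
E
python3 - <<'E'
from h import *
for c in ["scene","top"]:
    f=ctrl.grab_frame(c); save(f,c+"0.png"); C,_=ray(f,(320,200)); print(c,C.round(3))
    for t in ["slicer","blade","dial_centre","dial_pointer","dial_mark","pan_place","pan_mid","trough_floor","lemon_mid","lime_mid","board","syrup_black","syrup_green","shaker"]:
        print(t,[(np.round(d["at"],1).tolist(),round(d["confidence"],2)) for d in ctrl.pinpoint(t,c)][:4])
print(ctrl.tcp_to_grasp,ctrl.read_tool_rot(),ctrl.read_time_s())
E
```

```text
pics
scene [1.257 0.834 0.92 ]
slicer [([275.4, 242.1], 0.56)]
blade [([275.0, 195.0], 0.74)]
dial_centre [([294.5, 191.3], 0.67)]
dial_pointer []
dial_mark [([290.3, 184.8], 0.85), ([405.2, 251.3], 0.41)]
pan_place []
pan_mid [([243.9, 187.2], 0.51)]
trough_floor [([311.8, 213.6], 0.82), ([407.8, 251.1], 0.54), ([400.0, 271.4], 0.21)]
lemon_mid [([381.7, 267.6], 0.81), ([361.4, 313.0], 0.67), ([239.1, 188.4], 0.38)]
lime_mid [([408.1, 247.5], 0.85)]
board [([275.8, 244.0], 0.17)]
syrup_black [([316.3, 287.4], 0.85)]
syrup_green [([288.2, 173.3], 0.8), ([401.3, 274.2], 0.3)]
shaker [([356.1, 229.0], 0.89)]
top [0.401 0.042 1.331]
slicer [([335.0, 173.1], 0.58)]
blade [([337.6, 155.5], 0.75)]
dial_centre [([369.8, 212.6], 0.83), ([229.6, 220.1], 0.17)]
dial_pointer [([268.0, 157.9], 0.7), ([379.0, 210.1], 0.68)]
dial_mark [([363.2, 208.1], 0.73), ([419.9, 248.2], 0.73), ([231.4, 242.5], 0.68), ([294.0, 241.8], 0.24)]
pan_place [([371.7, 170.9], 0.85)]
pan_mid [([423.4, 184.7], 0.9), ([371.3, 212.0], 0.61)]
trough_floor [([314.5, 193.8], 0.8), ([370.2, 210.1], 0.43), ([230.0, 222.3], 0.29)]
lemon_mid [([218.4, 160.7], 0.68), ([234.3, 204.4], 0.62), ([313.6, 190.3], 0.18)]
lime_mid [([231.3, 238.6], 0.81)]
board [([231.4, 221.9], 0.65)]
syrup_black []
syrup_green [([419.4, 247.7], 0.95), ([370.2, 211.9], 0.52), ([376.9, 205.6], 0.21)]
shaker [([294.8, 241.6], 0.72)]
0.0187 [3.14153909e+00 4.33347033e-05 2.49762979e-01] 1.5
```

```bash
python3 - <<'E'
from h import *
import cv2
a=cv2.imread("pics/top0.png")[110:280,190:450]; cv2.imwrite("pics/top0c.png",cv2.resize(a,None,fx=3,fy=3,interpolation=cv2.INTER_CUBIC))
f=ctrl.grab_frame("top")
for n,uv,z in [("slicer",(335,173.1),0),("dial",(369.8,212.6),.066),("mark",(363.2,208.1),.07),("ptr",(379,210.1),.07),("place",(371.7,170.9),.05),("pan",(423.4,184.7),.0275),("trough",(314.5,193.8),.095),("lem1",(218.4,160.7),.027),("lem2",(234.3,204.4),.039),("lime",(231.3,238.6),.036),("board",(231.4,221.9),0),("green",(419.4,247.7),0),("shaker",(294.8,241.6),0),("blade",(337.6,155.5),.165)]:
    print(n,atz(f,uv,z).round(4))
g=ctrl.grab_frame("scene"); 
for n,uv,z in [("black",(316.3,287.4),0),("green",(288,173),0),("sh",(356,229),0)]: print(n,atz(g,uv,z).round(3))
E
```

```text
slicer [ 0.6574 -0.0298  0.    ]
dial [ 0.5263 -0.1275  0.066 ]
mark [ 0.5392 -0.1078  0.07  ]
ptr [ 0.5331 -0.1542  0.07  ]
place [ 0.6542 -0.138   0.05  ]
pan [ 0.6154 -0.2994  0.0275]
trough [0.5786 0.0352 0.095 ]
lem1 [0.6924 0.33   0.027 ]
lem2 [0.5553 0.2762 0.039 ]
lime [0.4528 0.2839 0.036 ]
board [0.5057 0.2913 0.    ]
green [ 0.4236 -0.2874  0.    ]
shaker [0.4444 0.0957 0.    ]
blade [ 0.6748 -0.0285  0.165 ]
black [ 0.703  0.185 -0.   ]
green [ 0.416 -0.291  0.   ]
sh [0.458 0.089 0.   ]
```

View pics/top0c.png

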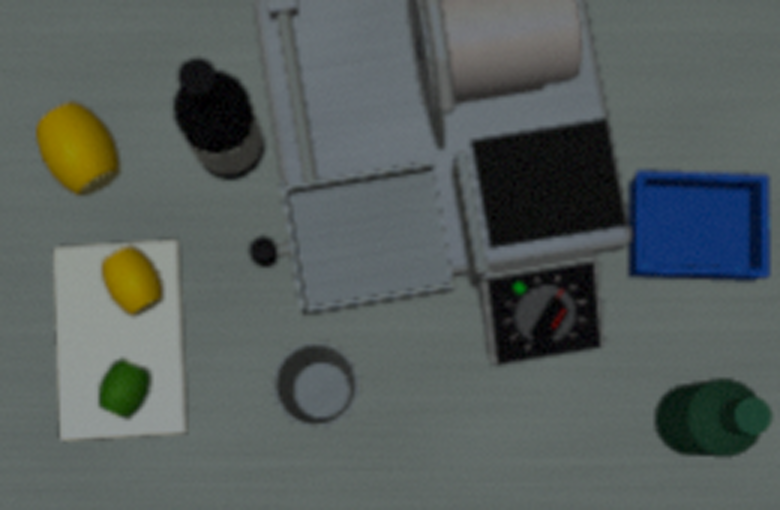

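View pics/scene0.png

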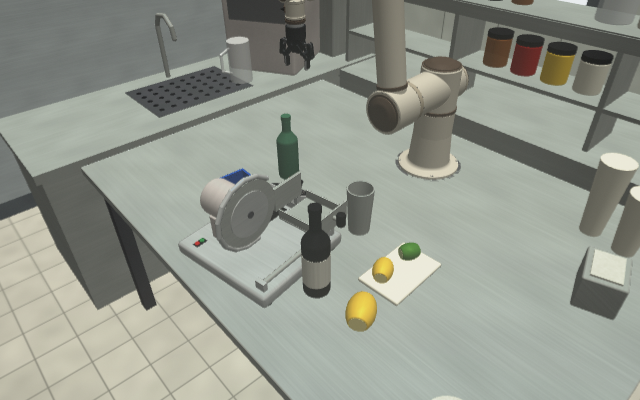

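The top view shows the small lemon on the board at about (234,203) full-frame, with the lime at (231,238). The big look-alike lemon is at (216,159). The pan is at (423,185), the mat at (372,171), and the dial at (371,213) with its sticker at (363,206). Next I'll fit the slicer pose, the pan, the lemon and the arm geometry.

```bash
cat >> h.py <<'E'
def sl(p,yaw,P):  # slicer-frame -> world
    return np.array([p[0],p[1],0])+R.from_euler('z',yaw).apply(P)
E
python3 - <<'E'
from h import *
from scipy.optimize import least_squares as LS
f=ctrl.grab_frame("top"); im=f["pixels"]; hsv=cv2.cvtColor(im,cv2.COLOR_RGB2HSV)
c3=lambda x,y:(190+(x+.5)/3-.5,110+(y+.5)/3-.5)
obs=[([-.165,-.08,.066],(369.8,212.6),.5),([-.035,-.11,.05],(371.7,170.9),.5),([-.07,.076,.095],(314.5,193.8),.5),
 ([.021,-.04,.05],c3(472,142),1),([.021,-.18,.05],c3(606,121),1),([-.091,-.18,.05],c3(625,228),1),([-.091,-.04,.05],c3(490,246),1)]
P=np.array([o[0] for o in obs]);U=np.array([o[1] for o in obs]);w=np.array([o[2] for o in obs])
r=LS(lambda v:((proj(f,sl(v,v[2],P))-U)*w[:,None]).ravel(),[.69,-.03,.14],loss='soft_l1')
print("slicer",r.x.round(4),(proj(f,sl(r.x,r.x[2],P))-U).round(1).tolist())
# pan: fit blue outline to rim top
m=cv2.inRange(hsv,(105,120,30),(130,255,255)); cs=cv2.findContours(m,0,1)[0]; c=max(cs,key=cv2.contourArea)
q=np.array([atz(f,p[0],.055)[:2] for p in c],np.float32); print("pan",cv2.minAreaRect(q))
for n,lo,hi,z in [("yel",(18,120,50),(35,255,255),.039),("grn",(45,100,20),(75,255,255),.036)]:
    m=cv2.inRange(hsv,lo,hi)
    for c in cv2.findContours(m,0,1)[0]:
        if cv2.contourArea(c)>30:
            q=np.array([atz(f,p[0],z)[:2] for p in c],np.float32); print(n,cv2.contourArea(c),cv2.minAreaRect(q))
m=cv2.inRange(hsv,(45,150,60),(75,255,255))
# arm geometry
rows=[];Q=[]
for x in [.4,.5,.6,.7]:
  for z in [.1,.2,.3]:
    for pt in [0,.4]:
      th=-.3; o=R.from_matrix(np.column_stack([[np.cos(th),np.sin(th),0],[np.sin(th),-np.cos(th),0],[0,0,-1]])@R.from_euler('y',-pt).as_matrix())
      p=[x*np.cos(th),x*np.sin(th),z]; s=ctrl.solve_ik(p,o.as_euler('xyz'))
      if s is not None: rows.append((x,z)); Q.append(s)
Q=np.array(Q);A=np.array(rows); print(Q[:4].round(2))
def mod(v):
    a=Q[:,1];b=a+Q[:,2];g=b+Q[:,4]
    return np.c_[v[0]+v[2]*np.sin(a)+v[3]*np.sin(b)+v[4]*np.cos(b)+v[5]*np.sin(g)+v[6]*np.cos(g),v[1]+v[2]*np.cos(a)+v[3]*np.cos(b)-v[4]*np.sin(b)+v[5]*np.cos(g)-v[6]*np.sin(g)]
s=LS(lambda v:(mod(v)-A).ravel(),[0,.3,.4,.4,0,.25,0]); print("arm",s.x.round(3),s.cost)
E
```

```text
slicer [ 0.6713 -0.0261  0.1549] [[1.1, 1.9], [0.7, 0.2], [-1.1, -4.1], [-0.5, -0.3], [0.1, -0.3], [0.5, -0.1], [-0.3, 1.2]]
pan ((0.6110936999320984, -0.29123976826667786), (0.1394471973180771, 0.10655039548873901), 88.30561828613281)
yel 280.0 ((0.5611696839332581, 0.27723249793052673), (0.06297258287668228, 0.04949787259101868), 27.35636329650879)
yel 535.0 ((0.697090744972229, 0.3386279344558716), (0.09024602174758911, 0.06979332864284515), 33.03599166870117)
grn 485.5 ((0.4167439639568329, -0.29778945446014404), (0.07180874794721603, 0.09942781925201416), 8.94404125213623)
grn 189.0 ((0.45079490542411804, 0.284504234790802), (0.041800469160079956, 0.04897585138678551), 64.01115417480469)
grn 4446.0 ((1.080803632736206, 0.42098742723464966), (0.33295926451683044, 0.288324236869812), 89.03402709960938)
[[-0.6  -0.16  2.19 -0.    1.11  1.27]
 [-0.53  0.2   1.88 -0.09  1.45  1.37]
 [-0.6  -0.3   2.09 -0.    1.35  1.27]
 [-0.53  0.06  1.81 -0.09  1.66  1.35]]
arm [ 0.016  0.309  0.379  0.517  0.046  0.312 -0.001] 1.818406824179288e-05
```

```bash
cat >> h.py <<'E'
S=[0.6713,-0.0261]; YAW=0.1549
def dial_pose(phi,h,S=S,YAW=YAW):
    """TCP h above the face on the dial axis; tool x at phi clockwise of the face's uppermost direction"""
    up=np.array([np.cos(.5236),0,np.sin(.5236)]); n=np.array([-.5,0,np.cos(.5236)]); rt=np.array([0,-1,0])
    x=np.cos(phi)*up+np.sin(phi)*rt; M=R.from_euler('z',YAW).as_matrix()@np.column_stack([x,np.cross(-n,x),-n])
    return sl(S,YAW,np.array([-.165,-.08,.066])+h*n), R.from_matrix(M).as_euler('xyz')
E
python3 - <<'E'
from h import *
for phi in np.arange(-3,3.2,.75):
    for h in (.012,.2):
        s=ctrl.solve_ik(*dial_pose(phi,h)); print(round(phi,2),h,None if s is None else np.round(s,2))
p=dial_pose(0.,.2); s=ctrl.solve_ik(*p)
if s is None or 1:
    best=min([(abs(ctrl.solve_ik(*dial_pose(f,.2))[5]),f) for f in (0,np.pi/2,np.pi,-np.pi/2) if ctrl.solve_ik(*dial_pose(f,.2)) is not None]); print(best)
    ctrl.move_pose(*dial_pose(best[1],.2))
f=ctrl.grab_frame("wrist"); save(f,"w1.png"); print(ray(f,(320,200)))
for t in ["dial_centre","dial_pointer","dial_mark"]:
    print(t,[(np.round(d["at"],1).tolist(),round(d["confidence"],2)) for d in ctrl.pinpoint(t,"wrist")][:3])
print(ctrl.read_time_s())
E
```

```text
-3.0 0.012 [-0.71 -0.04  2.24  0.64  0.69 -2.74]
-3.0 0.2 [-0.94 -0.58  2.29  0.49  1.22 -2.65]
-2.25 0.012 [-0.71 -0.04  2.24  0.64  0.69 -1.99]
-2.25 0.2 [-0.94 -0.58  2.29  0.49  1.22 -1.9 ]
-1.5 0.012 [-0.71 -0.04  2.24  0.64  0.69 -1.24]
-1.5 0.2 [-0.94 -0.58  2.29  0.49  1.22 -1.15]
-0.75 0.012 [-0.71 -0.04  2.24  0.64  0.69 -0.49]
-0.75 0.2 [-0.94 -0.58  2.29  0.49  1.22 -0.4 ]
0.0 0.012 [-0.71 -0.04  2.24  0.64  0.69  0.26]
0.0 0.2 [-0.94 -0.58  2.29  0.49  1.22  0.35]
0.75 0.012 [-0.71 -0.04  2.24  0.64  0.69  1.01]
0.75 0.2 [-0.94 -0.58  2.29  0.49  1.22  1.1 ]
1.5 0.012 [-0.71 -0.04  2.24  0.64  0.69  1.76]
1.5 0.2 [-0.94 -0.58  2.29  0.49  1.22  1.85]
2.25 0.012 [-0.71 -0.04  2.24  0.64  0.69  2.51]
2.25 0.2 [-0.94 -0.58  2.29  0.49  1.22  2.6 ]
3.0 0.012 None
3.0 0.2 [-0.94 -0.58  2.29  0.49  1.22 -2.93]
(np.float64(0.3512751851305791), 0)
(array([ 0.41802885, -0.14773161,  0.40238965]), array([ 0.21228356,  0.02856737, -0.97679936]))
dial_centre []
dial_pointer [([332.6, 153.1], 0.97), ([241.3, 6.4], 0.37)]
dial_mark [([303.8, 155.8], 0.76), ([164.8, 211.5], 0.62)]
3.6333
```

View pics/w1.png

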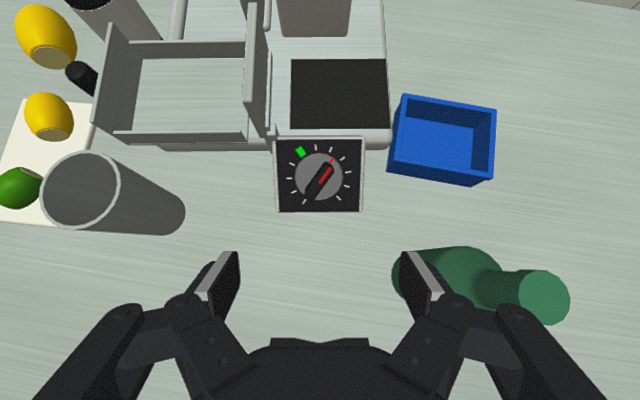

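The wrist view shows the console face at (276–365, 136–212), with the dial centre near (319,176) and the green sticker at (300,152). The pointer's red line runs up and to the right to about (333,160), so it sits about 1.3 rad clockwise of the sticker. I'll refine the slicer pose and pointer angle from both views.

```bash
python3 - <<'E'
from h import *
from scipy.optimize import least_squares as LS
f=ctrl.grab_frame("wrist"); im=f["pixels"]; g=cv2.cvtColor(im,cv2.COLOR_RGB2GRAY); hsv=cv2.cvtColor(im,cv2.COLOR_RGB2HSV)
t=ctrl.grab_frame("top")
def quad(roi):
    x0,y0,x1,y1=roi; m=np.zeros_like(g); m[y0:y1,x0:x1]=(g[y0:y1,x0:x1]<60)*255
    m=cv2.morphologyEx(m,cv2.MORPH_CLOSE,np.ones((25,25))) if roi[1]>100 else m
    c=max(cv2.findContours(m,0,1)[0],key=cv2.contourArea); h=cv2.convexHull(c)
    for e in range(2,15):
        a=cv2.approxPolyDP(h,e,True)
        if len(a)==4: return a[:,0].astype(float)
def order(a): # tl,tr,br,bl
    a=a[np.argsort(a[:,1])]; u=a[:2][np.argsort(a[:2,0])]; l=a[2:][np.argsort(a[2:,0])]; return np.array([u[0],u[1],l[1],l[0]])
con=order(quad((268,130,372,218))); mat=order(quad((284,52,392,134))); print(con.tolist(),mat.tolist())
up=np.array([np.cos(.5236),0,np.sin(.5236)]); dc=np.array([-.165,-.08,.066]); Y=np.array([0,1,0])
Pc=[dc+a*up*.05+b*Y*.058 for a,b in ((1,1),(1,-1),(-1,-1),(-1,1))]
Pm=[[.021,-.04,.05],[.021,-.18,.05],[-.091,-.18,.05],[-.091,-.04,.05]]
P=np.array(Pc+Pm);U=np.vstack([con,mat])
c3=lambda x,y:(190+(x+.5)/3-.5,110+(y+.5)/3-.5)
Ut=np.array([c3(472,142),c3(606,121),c3(625,228),c3(490,246)])
r=LS(lambda v:np.r_[(proj(f,sl(v,v[2],P))-U).ravel(),.5*(proj(t,sl(v,v[2],Pm))-Ut).ravel()],[.67,-.03,.15],loss='soft_l1')
v=r.x; print("slicer",v.round(4)); print((proj(f,sl(v,v[2],P))-U).round(1).tolist()); print((proj(t,sl(v,v[2],Pm))-Ut).round(1).tolist())
n=np.array([-.5,0,np.cos(.5236)])
pt=lambda phi,rad,h: proj(f,sl(v,v[2],dc+rad*(np.cos(phi)*up-np.sin(phi)*Y)+h*n))[0]
print("mark",pt(-.6,.034,.004))
m=cv2.inRange(hsv,(45,150,60),(75,255,255)); ys,xs=np.nonzero(m[130:215,270:370]); print("green seen",xs.mean()+270,ys.mean()+130,len(xs))
m=cv2.inRange(hsv,(0,120,80),(8,255,255))|cv2.inRange(hsv,(172,120,80),(180,255,255)); m[:130]=0;m[215:]=0;m[:,:270]=0;m[:,370:]=0
nn,l,st,ce=cv2.connectedComponentsWithStats(m); print(st[1:].tolist(),ce[1:].round(1).tolist())
for phi in (.5,.6,.7,.8,.9): print(phi,"tip",pt(phi,.034,.004).round(1),"bar top",pt(phi,.0,.0355).round(1),pt(phi,.023,.0355).round(1))
c=im[120:225,260:380]; cv2.imwrite("pics/w1c.png",cv2.cvtColor(cv2.resize(c,None,fx=5,fy=5,interpolation=cv2.INTER_CUBIC),cv2.COLOR_RGB2BGR))
E
```

```text
[[276.0, 140.0], [361.0, 140.0], [358.0, 210.0], [280.0, 211.0]] [[292.0, 60.0], [385.0, 59.0], [390.0, 127.0], [291.0, 128.0]]
slicer [ 0.6714 -0.0262  0.1639]
[[-4.5, -3.8], [5.8, -4.6], [5.4, 2.5], [-4.0, 2.3], [-0.9, -1.0], [0.8, -0.7], [0.9, 0.8], [-0.9, 0.6]]
[[-0.6, -0.5], [0.0, -0.9], [0.7, -0.7], [0.0, 1.0]]
mark [303.65815011 154.47579997]
green seen 300.73333333333335 151.12 75
[[329, 158, 6, 6, 19], [318, 167, 15, 17, 77]] [[331.4, 160.3], [324.9, 175.0]]
0.5 tip [332.6 152.8] bar top [319.7 182.8] [329.3 165.3]
0.6 tip [335.  154.2] bar top [319.7 182.8] [331.1 166.4]
0.7 tip [337.1 155.9] bar top [319.7 182.8] [332.7 167.6]
0.8 tip [339.1 157.7] bar top [319.7 182.8] [334.1 168.9]
0.9 tip [340.9 159.8] bar top [319.7 182.8] [335.5 170.4]
```

View pics/w1c.png

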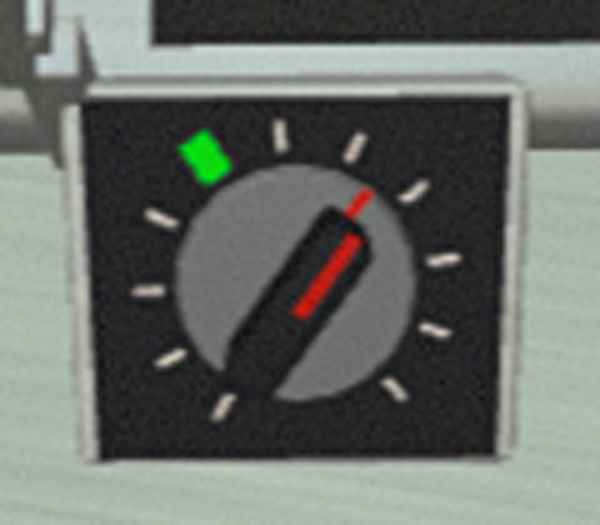

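```bash
sed -i 's/^S=.*/S=[0.6714,-0.0262]; YAW=0.1639/' h.py; python3 - <<'E'
from h import *
phi=.66
p,o=dial_pose(phi,.10); ctrl.move_pose(p,o)
p,o=dial_pose(phi,.012); print(ctrl.line_to(p,rate=.08,f_stop=12), ctrl.read_tcp_pos()-p)
ctrl.gripper_close(effort=40); print("open",ctrl.read_opening(),ctrl.read_wrist_force())
s=ctrl.solve_ik(*dial_pose(phi,.012)); q=np.array(ctrl.read_q()); print(q-s)
k=q[5]-phi
for a in np.r_[np.linspace(phi,-1.5,8)[1:],np.linspace(-1.5,-.75,4)[1:],-.68,-.63,-.6]:
    q[5]=k+a; ctrl.movej(q.tolist()); print(round(a,2),round(ctrl.read_q()[5]-q[5],3),ctrl.read_wrist_torque().round(2),ctrl.read_wrist_force().round(0))
ctrl.dwell(.3); print(ctrl.read_opening(),ctrl.read_q()[5]-k)
ctrl.open_gripper()
ctrl.line_to(dial_pose(-.6,.1)[0],rate=.12)
ctrl.move_pose(*dial_pose(0,.2))
f=ctrl.grab_frame("wrist"); save(f,"w2.png")
c=f["pixels"][120:225,260:380]; cv2.imwrite("pics/w2c.png",cv2.cvtColor(cv2.resize(c,None,fx=5,fy=5,interpolation=cv2.INTER_CUBIC),cv2.COLOR_RGB2BGR))
print(ctrl.read_time_s())
E
```

```text
False [ 0.00019417 -0.00028881  0.00049161]
open 0.012962844038176121 [-1.81477553  3.48201865  5.62353665]
[ 4.27230747e-04 -4.89944410e-04 -3.39613425e-04  6.59704011e-04
  1.34874840e-03  1.71091649e-05]
0.35 0.003 [0.44 0.03 0.24] [1. 3. 3.]
0.04 0.006 [ 0.68 -0.19  0.42] [0. 5. 4.]
-0.27 0.006 [ 0.83 -0.2   0.47] [0. 6. 6.]
-0.57 0.006 [ 0.94 -0.2   0.52] [-1.  7.  7.]
-0.88 0.006 [ 1.08 -0.14  0.57] [-2.  8.  8.]
-1.19 0.006 [1.08 0.09 0.63] [-5.  7.  9.]
-1.5 0.006 [1.06 0.27 0.69] [-7.  7. 10.]
-1.25 0.006 [1.09 0.11 0.63] [-5.  8. 10.]
-1.0 0.006 [1.09 0.01 0.63] [-4.  7.  8.]
-0.75 0.006 [ 1.03 -0.09  0.56] [-3.  8.  7.]
-0.68 0.006 [ 1.   -0.11  0.52] [-2.  7.  8.]
-0.63 0.006 [ 0.98 -0.08  0.57] [-2.  6.  6.]
-0.6 0.006 [ 0.98 -0.11  0.55] [-1.  7.  7.]
0.013070435268491868 -0.5941843298398034
13.4
```

View pics/w2c.png

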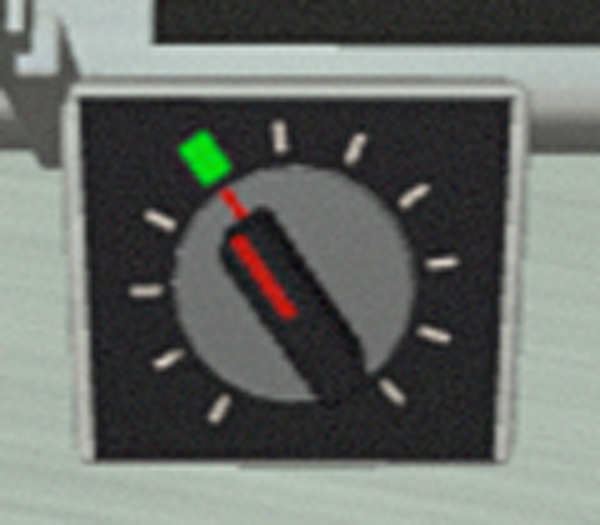

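The pointer tip lies in line with the sticker, within about 0.03 rad (1 mm), approached from the thin side. Next I'll fit the pan from a closer wrist view and both silhouettes.

```bash
cat >> h.py <<'E'
from scipy.optimize import minimize
def pan_fit(frames,x0,z0=0.):
    B=np.array([[a*.052,b*.067,c] for a in(-1,1) for b in(-1,1) for c in(0,.055)])
    M=[]
    for f in frames:
        m=cv2.inRange(cv2.cvtColor(f["pixels"],cv2.COLOR_RGB2HSV),(105,120,30),(130,255,255))
        c=max(cv2.findContours(m,0,1)[0],key=cv2.contourArea); k=np.zeros((1600,2560),np.uint8)
        cv2.fillPoly(k,[(4*cv2.convexHull(c)+2).astype(np.int32)],1); M.append(k)
    def cost(v):
        s=0
        for f,k in zip(frames,M):
            h=cv2.convexHull(np.float32(proj(f,[v[0],v[1],z0]+R.from_euler('z',v[2]).apply(B))*4+2)); j=np.zeros_like(k)
            cv2.fillPoly(j,[h.astype(np.int32)],1); s+=1-(j&k).sum()/(j|k).sum()
        return s
    r=minimize(cost,x0,method='Nelder-Mead',options=dict(initial_simplex=np.array(x0)+np.array([[0,0,0],[.01,0,0],[0,.01,0],[0,0,.1]]),xatol=2e-4,fatol=1e-4)); return r.x,r.fun
def down(yaw): # tool down, tool y along world angle yaw+90deg
    c,s=np.cos(yaw),np.sin(yaw); return R.from_matrix(np.column_stack([[c,s,0],[s,-c,0],[0,0,-1]])).as_euler('xyz')
E
python3 - <<'E'
from h import *
w=ctrl.grab_frame("wrist"); t=ctrl.grab_frame("top")
print("dial-view+top",pan_fit([w,t],[.612,-.294,-.03]))
for y in (-.03,np.pi-.03):
    print(y,ctrl.solve_ik([.6,-.357,.2],down(y)),ctrl.solve_ik([.6,-.357,.04],down(y)))
ctrl.move_pose([.52,-.33,.28],down(-.03))
w=ctrl.grab_frame("wrist"); save(w,"p1.png"); print("wrist",pan_fit([w],[.612,-.294,-.03]))
E
```

```text
dial-view+top (array([ 0.61351831, -0.29481142, -0.04876581]), np.float64(0.14433250947236187))
-0.03 [-7.09323788e-01  4.95783363e-01  1.23911286e+00 -4.44089210e-16
  1.40669643e+00  8.91472538e-01] [-7.09323788e-01  6.55468370e-01  1.34228208e+00 -4.44089210e-16
  1.14384220e+00  8.91472538e-01]
3.1115926535897933 [-7.09323788e-01  4.95783363e-01  1.23911286e+00 -8.88178420e-16
  1.40669643e+00 -2.25012012e+00] [-7.09323788e-01  6.55468370e-01  1.34228208e+00 -8.88178420e-16
  1.14384220e+00 -2.25012012e+00]
wrist (array([ 0.61164053, -0.29436241, -0.03485393]), np.float64(0.02005179381004052))
```

View pics/p1.png

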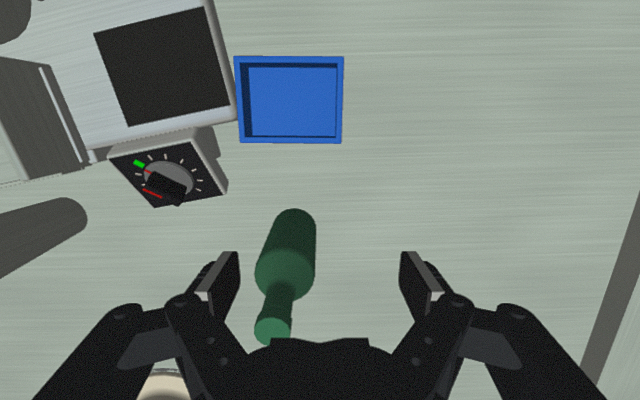

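```bash
python3 - <<'E'
from h import *
c=np.array([.6116,-.2944,0]); y=-.035
g=c+R.from_euler('z',y).apply([0,-.063,0]); o=down(y)
ctrl.move_pose(g+[0,0,.13],o); print(ctrl.line_to(g+[0,0,.028],rate=.1,f_stop=8),ctrl.read_tcp_pos())
ctrl.gripper_close(effort=60); print("open",ctrl.read_opening())
ctrl.line_to(g+[0,0,.135],rate=.1)
p=sl(S,YAW,[-.035,-.11-.063,.155]); ctrl.line_to(p,rate=.12,attitude=down(YAW)); print(ctrl.read_tcp_pos()-p,ctrl.read_opening(),ctrl.read_wrist_force())
w=ctrl.grab_frame("wrist"); t=ctrl.grab_frame("top"); a=w["pixels"]; b=cv2.resize(t["pixels"][110:280,250:450],None,fx=3,fy=3)
cv2.imwrite("pics/p2.png",cv2.cvtColor(np.vstack([a[:,:600],b])[:, :][::1,::1],cv2.COLOR_RGB2BGR)) if 0 else None
save(w,"p2.png"); print(ctrl.read_time_s())
for f in (w,t): print(pan_fit([f],[p[0],p[1]+.063,YAW],z0=.127))
print(sl(S,YAW,[-.035,-.11,.05]))
E
```

```text
False [ 0.61005482 -0.35791398  0.0291283 ]
open 0.006954282051154675
[-0.00029118 -0.00079148 -0.00015708] 0.0068512373026164315 [ 0.23357875 -0.03607383 -1.27505418]
19.9333
(array([ 0.654895  , -0.14207774,  0.17980527]), np.float64(0.07144806664936598))
(array([ 0.65535792, -0.13015541,  0.23898579]), np.float64(0.4607816671165902))
[ 0.65481744 -0.14043668  0.05      ]
```

View pics/p2.png

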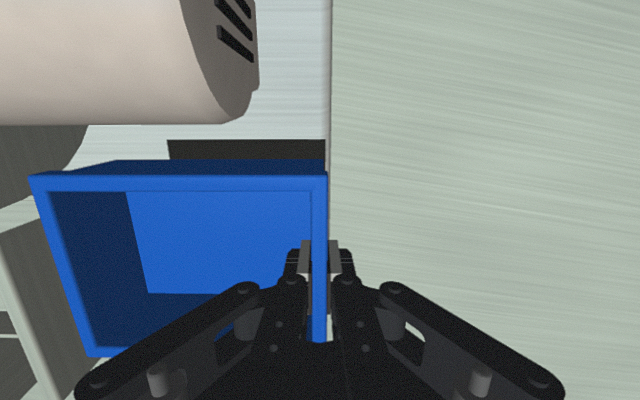

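The pan is held mid-wall on its right rim and hangs level. Its measured centre is within 2 mm of the mat centre, and its back edge is clear of the motor drum. I'll lower it now.

```bash
python3 - <<'E'
from h import *
p=sl(S,YAW,[-.035,-.11-.063,0.])
ctrl.line_to(p+[0,0,.09],rate=.08)
print(ctrl.line_to(p+[0,0,.077],rate=.02,f_stop=6),ctrl.read_tcp_pos(),ctrl.read_wrist_force())
ctrl.dwell(.2); ctrl.open_gripper(); ctrl.line_to(p+[0,0,.2],rate=.15)
t=ctrl.grab_frame("top"); w=ctrl.grab_frame("wrist"); save(w,"p3.png")
for f in (w,): print("pan",pan_fit([f],[.655,-.14,YAW],z0=.05), ctrl.read_time_s())
# lemon view
ctrl.move_pose([.5,.2,.35],down(.2)); 
ctrl.move_pose([.48,.277,.25],down(.2)); w=ctrl.grab_frame("wrist"); save(w,"l1.png")
for t in ["lemon_mid","lime_mid"]: print(t,[(np.round(d["at"],1).tolist(),round(d["confidence"],2),atz(w,d["at"],.037).round(4)) for d in ctrl.pinpoint(t,"wrist")])
m=cv2.inRange(cv2.cvtColor(w["pixels"],cv2.COLOR_RGB2HSV),(18,120,50),(35,255,255))
for c in cv2.findContours(m,0,1)[0]:
    if cv2.contourArea(c)>300: q=np.array([atz(w,p[0],.039)[:2] for p in c],np.float32); print(cv2.contourArea(c),cv2.minAreaRect(q))
print(ctrl.read_time_s(),ray(w,(320,200))[0])
E
python3 -c "
import cv2,numpy as np
a=cv2.imread('pics/p3.png');b=cv2.imread('pics/l1.png')
cv2.imwrite('pics/pl.png',np.vstack([cv2.resize(a,(480,300)),cv2.resize(b,(480,300))]))"
```

```text
True [ 0.66492777 -0.20256816  0.07814538] [-0.57214488  0.72266605  4.3673513 ]
pan (array([ 0.65380323, -0.14136247,  0.16086063]), np.float64(0.026909444815664818)) 23.475
lemon_mid [([330.3, 111.8], 0.77, array([0.5608, 0.2778, 0.037 ]))]
lime_mid [([308.6, 193.0], 0.6, array([0.4532, 0.2845, 0.037 ]))]
1977.0 ((0.5591866970062256, 0.2755334973335266), (0.06425054371356964, 0.05213257297873497), 30.156232833862305)
692.0 ((0.6594458818435669, 0.32442498207092285), (0.0244669821113348, 0.06628566980361938), 11.427741050720215)
25.8833 [0.55701603 0.29155905 0.39364934]
```

View pics/pl.png

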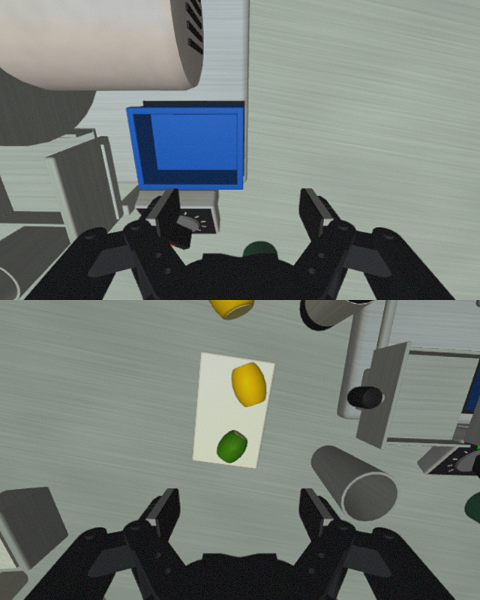

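The pan stands on the mat at (0.654,-0.141), yaw 0.161, against a target of (0.655,-0.140), 0.164. The lower view shows the lemon at about (330,112) and the lime at (309,193) full-frame. That puts the lemon at (0.560,0.277) with its long axis at about 0.52 rad. I'll grip it across its flat ends, because the trough is long enough in that direction to open the fingers.

```bash
python3 - <<'E'
from h import *
c=np.array([.5598,.2768,0]); y=.52-np.pi/2; o=down(y)
T=sl(S,YAW,[-.07,.076,0.])
for p,a in [(c+[0,0,.15],y),(c+[0,0,.0155],y),(T+[0,0,.25],YAW),(T+[0,0,.0985],YAW)]: print(np.round(ctrl.solve_ik(p,down(a)),2))
ctrl.move_pose(c+[0,0,.13],o)
print(ctrl.line_to(c+[0,0,.0155],rate=.08,f_stop=6),ctrl.read_tcp_pos())
ctrl.gripper_close(effort=25); print("open",ctrl.read_opening())
ctrl.line_to(c+[0,0,.2],rate=.12); print("open",ctrl.read_opening(),ctrl.read_time_s())
w=ctrl.grab_frame("wrist"); save(w,"l2.png")
E
```

```text
[ 0.27  0.35  1.53 -0.    1.26  2.89]
[ 0.27  0.53  1.59 -0.    1.02  2.89]
[-0.14  0.19  1.53 -0.    1.43  1.27]
[-0.14  0.33  1.66 -0.    1.14  1.27]
False [0.5603353  0.2769478  0.01618547]
open 0.06164683849038904
open 0.06176862030515765 30.6083
```

View pics/l2.png

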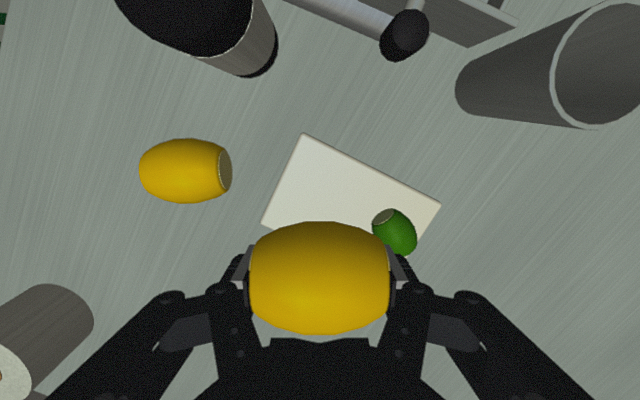

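The lemon is held across its flats at 61.7 mm, sitting square between the pads at (320,278). The lime is undisturbed. I'll carry it over and lay it down.

```bash
python3 - <<'E'
from h import *
T=sl(S,YAW,[-.07,.076,0.])
ctrl.line_to([.53,.24,.26],rate=.15)
ctrl.line_to([.54,.05,.26],rate=.12,attitude=down(YAW))
ctrl.line_to(T+[0,0,.22],rate=.12); print(ctrl.read_opening())
ctrl.line_to(T+[0,0,.115],rate=.1)
print(ctrl.line_to(T+[0,0,.0975],rate=.02,f_stop=3),ctrl.read_tcp_pos()-T,ctrl.read_wrist_force())
ctrl.dwell(.2); ctrl.open_gripper(); ctrl.dwell(.2); ctrl.line_to(T+[0,0,.25],rate=.15)
ctrl.move_pose(*dial_pose(0,.24)); w=ctrl.grab_frame("wrist"); save(w,"e1.png"); t=ctrl.grab_frame("top"); save(t,"e1t.png")
lp=[d for d in ctrl.pinpoint("lemon_mid","wrist")]
for d in lp:
    P=atz(w,d["at"],.122); print(d["confidence"],d["at"],R.from_euler('z',-YAW).apply(P-T).round(4))
print("pan",pan_fit([w],[.655,-.14,YAW],z0=.05))
for n in ["lime_mid","shaker","syrup_green"]: print(n,[(atz(t,d["at"],.036 if n=="lime_mid" else 0).round(3)[:2],round(d["confidence"],2)) for d in ctrl.pinpoint(n,"top")][:1])
print(ctrl.read_time_s())
E
```

```text
0.061425221357890004
True [-2.82414898e-04  3.11831406e-05  9.89670915e-02] [0.03439174 1.19995908 4.79998657]
0.91 [195.3, 86.1] [0.0011 0.0038 0.122 ]
0.61 [68.6, 42.2] [0.0711 0.1863 0.122 ]
pan (array([ 0.65734275, -0.14010232,  0.17232613]), np.float64(0.04141471332049973))
lime_mid [(array([0.444, 0.285]), 0.67)]
shaker [(array([0.441, 0.094]), 0.81)]
syrup_green [(array([ 0.429, -0.285]), 0.62)]
38.9917
```

View pics/e1.png

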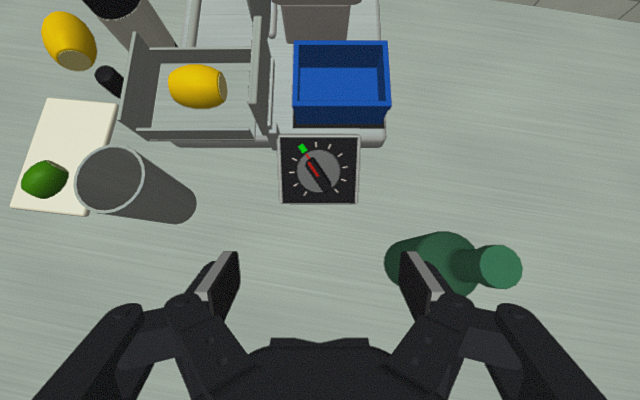

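The picture shows the lemon at (196,86) in the trough, trimmed end facing the plate. The pan is square on the mat at (341,84), the pointer is at the sticker (303,149), and everything else is in place. I'm handing in.

```bash
python3 -c "
from h import *
ctrl.dwell(.3); ctrl.hand_in(); print(ctrl.read_time_s())"
```

```text
the job is handed in; nothing more can be done
the job is handed in; nothing more can be done
```

The slicer is set up for lemons and the job is handed in. The last clock reading, taken just before handing in, was 39 s of the 70 s allowed.

- **Dial:** I turned it anticlockwise to about 0.9 rad past the sticker, then clockwise up to it from the thin side. A close-up afterwards put the pointer within about 0.03–0.05 rad (1–2 mm) of the sticker. I had no way to read the gauge plate opening directly; it should be right because the final move took up the play.
- **Pan:** It stands on the mat about 1–3 mm off centre and within 0.01 rad of square. I lowered it by its right rim until it touched, then released it.
- **Lemon:** The smaller one lies in the trough about 4 mm from the floor centre, long axis square to the gauge plate and a trimmed end facing it.
- **Other objects:** In the last picture the lime, shaker and green bottle are where they stood. The network's positions for them differ by up to about 9 mm from the start, which is within its usual scatter. I checked the black bottle only by eye; it looks unmoved.

None of the checks failed. Two early network readings disagreed with the picture: the trough by about 4 pixels and the dial centre by about 2. I used the fit to the mat and console edges instead.

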